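# Clamp the board with the ratchet wrench, then scrape the nutshells into its tray

### The arm

A 7-joint arm with a two-finger parallel gripper is mounted at the origin on a cart in front of the work surface, level with it; the furniture and walls round the work are solid. World frame = base frame: x ahead of the robot, y to its left, z up, the work surface at z = 0. Lengths are in m, angles in degrees, forces in N, time in s.
With the tool pointing down it reaches from about 0.425 to 0.875 m from the base axis. Payload 4.7 kg.
Tool frame: the origin (TCP) lies at the centre of the arm's flange, where the gripper is bolted on; the fingertips stand 182 mm ahead of it and the grasp point (between the pads) lies 164 mm ahead of it (bot.tcp_to_tips is the distance from the TCP to the fingertips, in m); z points along the fingers, y is the line along which they close (so a half turn about z gives the same grasp; the last joint's range is limited). The gripper opens to 87 mm and grips with 3 to 60 N. Pads are 19 mm wide; open, the fingers measure 117 mm over their backs; the gripper's body (75 mm by 190 mm) begins 51 mm behind the grasp point.
Start: joints at [-62.504, 18.392, -4.016, 83.108, 1.295, 78.541, -3.26], TCP at [0.292, 0.581, 0.405] pointing down, gripper open.
Joint ranges: [-163.93, 163.93], [-17.29, 119.83], [-79.2, 71.16], [3.27, 140.29], [-89.18, 269.18], [5.43, 117.66], [-154.24, 154.24]. Speed limits (degrees/s): [147.25, 147.25, 180, 180, 180, 180, 180].

### API

Orientations are given as [roll, pitch, yaw] about the fixed x, y, z axes, in that order (R = Rz(yaw) Ry(pitch) Rx(roll)).
In Python, from workcell import bot gives the robot as it stands.
- The arm moves only by the shell command python3 -m crank 'ROWS' [FORCE]. ROWS is JSON, a list of rows, each a list of 7 numbers: the shift along the world's x, y, z in mm, then the turn, a rotation vector about the world's x, y, z in degrees, then the finger opening in mm, from 0 to 87. A call has 1 to 12 rows; each row shifts and turns the commanded pose from where the row before left it; what a row does not reach is not made up. A row lasts 1/12 s, in which the tool goes at most 41.7 mm and 7.16 degrees, less where a joint would pass 70% of its speed; a pose out of reach is approached as far as the arm can. A call is refused whole if a number of a shift passes 41.7 or a number of a turn 7.16, either way. A call with a gripper value outside its range is refused whole. The fingers move at their own pace and stop on an object; FORCE is the grip in N (left out, the last holds). Time passes only in rows, so rows that do not move let the fingers close. It gives the time, the measured TCP pose, the force, the opening and the grip force at its end, in the units of the state.
- bot.state(): the state, without advancing time (a new reading comes with each control period).
- bot.camera(name): name is "side" or "top"; returns a dict with "color" (400x640x3 uint8, blue, green, red), "K" (3x3 intrinsics, pixels), "R" (3x3) and "t" (3): a world point X has camera coordinates R X + t. Camera axes: x right, y down, z forward; pixel columns grow to the right and rows downward; lengths in m; the calibration is good to about 2 mm. A picture is of the moment at which its call begins. There is no depth.
- bot.job_done(): hands the job in; it is judged then, once.
The state is a dict: "t": time; "joints": joint angles; "joint_vel": joint speeds; "joint_torque": joint torques, N m; "position": TCP position; "tcp_rot": TCP orientation; "wrist_force": force on the tool from outside, world axes, zero at the start; "moment": the same for the moment, N m; "gripper_width": finger opening in m; "grip_force": force on a finger pad.
Only numpy, scipy, OpenCV 4.12 (cv2) and the standard library are available. Lean on these libraries where they do the work, as an engineer would, in place of code of your own. Each camera call takes 0.05 s, during which the arm holds its last target. There are 200 camera calls.

### The job

First set the ratchet wrench on the toothed nut and swing it back and forth until the clamp's rubber pad is down on the board. Then use the blue scraper block, not the fingers, to push every nutshell off the board's open end into the metal catch tray. Finally leave the wrench and the scraper lying flat on the black mat, without disturbing the mug, the spice jar, the salt shaker or the keys.

Things in the scene. Friction and masses are not known exactly. Their poses are not given: they have to be found in the camera images.
- board: fixed unit, moved and turned from start to start: wooden board 170 x 280 mm (x, y), with a metal catch tray at its +y end and a steel hold-down clamp at its -y end. Origin: worktop level under the board's centre. Clamp column 32 x 26 mm at x = 20, y = -168 mm; its 32 mm wide arm, top 70 mm above the worktop, reaches to y = -93 mm
- board_top (a point): centre of the board's upper face, 32 mm above the worktop, axes as the board. Lips 10 mm wide stand 14 mm above it along both long sides (inner faces at x = -75 and 75 mm) and the -y end (inner face y = -130 mm); the +y end (y = 140 mm) is open and drops straight into the tray
- tray_floor (a point): centre of the catch tray's inner floor, 28 mm below the board's top; the inside is 162 mm (x) by 109 mm (y). Its three outer walls stand 50 mm above the worktop; towards the board it is bounded by the board's end alone
- nut_axis (a point): on the vertical axis of the brass toothed nut, at the top face of its teeth (87 mm above the worktop); axes as the board, does not turn with the nut. 12 saw teeth, outer radius 21 mm, 15 mm high, lie below it. Above it the nut's steel pilot pin stands 22 mm: polished, radius 7 mm for 4 mm, then tapering to 2.5 mm
- clamp_nut (a joint): angle of the nut, rad: 0 = clamp open (rubber pad 12 mm above the board), growing when turned CLOCKWISE seen from above; it lowers the pad 2.8 mm per rad. The pad meets the board at 4.2 rad (4.0 or more counts as down); a stop lies at 4.8 rad. Friction of about 0.25 N m holds it where it is left, both ways
- wrench: ratchet wrench lying flat, 191 mm long, 24 mm thick, about 0.18 kg, mostly in the steel head. Origin: on the underside near mid-length, z up. Round head of radius 31 mm centred at x = +65 mm. Handle along x: red grip from x = 8 to -95 mm, 16 mm wide (y), from 8 to 24 mm above the underside; ahead of it a 14 mm wide steel neck. Centre of mass near x = 50 mm
- wrench_bore (a point): axis of the head's bore at the underside (wrench x = +65 mm), axes as the wrench. Bore radius 8.2 mm, goes over the pilot pin; under it a cavity 16 mm deep, radius 24.5 mm, with a spring pawl, fits over the teeth. Seated, this point is 16 mm below nut_axis and the wrench stays level if let go. Handle swung clockwise from above drives the nut, anticlockwise slips; 30 degrees a tooth
- scraper: blue scraper block, 0.2 kg, standing upright. Origin: centre of its underside. Base 100 mm (x) by 34 mm (y), 22 mm high, with a rubber sole; on it an upright grip 88 mm long (x), 18 mm thick (y), from 20 to 62 mm above the underside. It pushes along its y axis
- mat: black rubber mat with two thin orange lines, 220 mm (x) by 230 mm (y), 3 mm thick, fixed; origin at worktop level under its centre. Both tools start on it about 11 cm apart along its y, either one on either side, lengthwise about along its x (to 0.25 rad), the wrench's head away from the robot
- shell_1: half a nutshell, brown dome lying flat side down on the board, 25 mm across, 12 mm high, 12 g; origin at the centre of its flat underside. Three to six of the six shells are present
- shell_2: half a nutshell, brown dome lying flat side down on the board, 25 mm across, 12 mm high, 12 g; origin at the centre of its flat underside. Three to six of the six shells are present
- shell_3: half a nutshell, brown dome lying flat side down on the board, 25 mm across, 12 mm high, 12 g; origin at the centre of its flat underside. Three to six of the six shells are present
- shell_4: half a nutshell, brown dome lying flat side down on the board, 25 mm across, 12 mm high, 12 g; origin at the centre of its flat underside. Three to six of the six shells are present
- shell_5: half a nutshell, brown dome lying flat side down on the board, 25 mm across, 12 mm high, 12 g; origin at the centre of its flat underside. Three to six of the six shells are present
- shell_6: half a nutshell, brown dome lying flat side down on the board, 25 mm across, 12 mm high, 12 g; origin at the centre of its flat underside. Three to six of the six shells are present
- mug: mug with red diamonds, 83 mm wide, 92 mm high, a bystander; origin at the underside
- spice_jar: small glass jar with a black cap and green label, 46 mm wide, 100 mm high, a bystander; origin at the underside
- salt_shaker: salt shaker with a grey top, 44 mm wide, 90 mm high, a bystander; origin at the underside
- keys: bunch of keys lying flat in front of the board, 97 x 122 x 8 mm, a bystander; origin at the underside
Mind the look-alikes: they are no part of the job. There is more than one size of the wrench; the one meant has the size given above.

How it is judged (in metres and radians):
On the way, in this order (a step that is already met when the one before it is completed fails the run):
1. the wrench sits on the nut (horizontal distance between wrench_bore and nut_axis below 0.005 m and z of wrench_bore in the frame of nut_axis below -0.01 m and angle between wrench's own z axis and vertical below 0.2 rad), for 0.1 s.
2. with the wrench on the nut, the clamp is tightened (nut at 4.0 rad or more) (all of step 1 and value of joint clamp_nut above 4 rad), for 0.1 s.
3. every nutshell is in the catch tray (x of shell_1 in the frame of tray_floor between -0.081 and 0.081 m and y of shell_1 in the frame of tray_floor between -0.055 and 0.053 m and z of each of shell_1, shell_2, shell_3, shell_4, shell_5, shell_6 in the frame of tray_floor below 0.023 m and x of shell_2 in the frame of tray_floor between -0.081 and 0.081 m and y of shell_2 in the frame of tray_floor between -0.055 and 0.053 m and x of shell_3 in the frame of tray_floor between -0.081 and 0.081 m and y of shell_3 in the frame of tray_floor between -0.055 and 0.053 m and x of shell_4 in the frame of tray_floor between -0.081 and 0.081 m and y of shell_4 in the frame of tray_floor between -0.055 and 0.053 m and x of shell_5 in the frame of tray_floor between -0.081 and 0.081 m and y of shell_5 in the frame of tray_floor between -0.055 and 0.053 m and x of shell_6 in the frame of tray_floor between -0.081 and 0.081 m and y of shell_6 in the frame of tray_floor between -0.055 and 0.053 m), for 0.2 s.
At the end, for the whole second after the job is handed in: Nut at 4.0 rad or more (pad down); every shell within the tray's walls, its underside under 23 mm above the tray floor; wrench and scraper flat (0.15 rad) and still on the mat, origins within 105 mm of its centre in y and 60 mm (wrench) or 90 mm (scraper) in x (all of step 3 and value of joint clamp_nut above 4 rad and x of wrench in the frame of mat between -0.06 and 0.06 m and y of wrench in the frame of mat between -0.105 and 0.105 m and z of each of wrench, scraper in the frame of mat below 0.01 m and angle between each of wrench, scraper's own z axis and vertical below 0.15 rad and linear speed of each of wrench, scraper below 0.02 m/s and x of scraper in the frame of mat between -0.09 and 0.09 m and y of scraper in the frame of mat between -0.105 and 0.105 m); the robot touches nothing.
It fails at once if a nutshell is touched with the fingers (contact force between the fingers and shell_1 above 1 N or contact force between the fingers and shell_2 above 1 N or contact force between the fingers and shell_3 above 1 N or contact force between the fingers and shell_4 above 1 N or contact force between the fingers and shell_5 above 1 N or contact force between the fingers and shell_6 above 1 N).
It fails at once if the mug, a jar, the shaker or the keys are moved more than 3 cm or tipped (distance of any of mug, spice_jar, salt_shaker, keys from where it was at the start of the episode above 0.03 m or angle between any of mug, spice_jar, salt_shaker, keys's own z axis and vertical above 0.4 rad).
Of shell_1, shell_2, shell_3, shell_4, shell_5, shell_6 only 3 to 6 are there at a start; the rules pass over those that are not, and their reading is None.
At some moment in a run one of wrench, scraper may be knocked a few centimetres aside while the robot is not near it.
It also fails if it takes over 192 s, if anything falls off the work surface, if the arm or the gripper's body presses on something with over 40 N, if the wrist force passes 120 N, or if a joint passes its speed limit or range.

## Working session

There is one attempt and no reset: what is moved stays moved. The work goes in short steps, Python scripts to look and compute and a shell command to move; the robot and the scene stay as the last step left them, time stands still between calls to the robot, and variables do not carry over. Pictures are saved under pics/ and viewed, at most 14 in all, crops included, and the job is handed in when it is done.

```bash
mkdir -p pics; ls; python3 - <<'E'
from workcell import bot
import cv2
for n in("top","side"):
    c=bot.camera(n); cv2.imwrite(f"pics/{n}0.png",c["color"]); print(n,c["K"].tolist(),c["R"].round(4).tolist(),c["t"].round(4).tolist())
print(bot.state())
E
```

```text
pics
top [[516.8791715146692, 0.0, 314.5270137185754], [0.0, 516.8791715146692, 198.14214414768503], [0.0, 0.0, 1.0]] [[-0.0096, -1.0, -0.0022], [-0.9793, 0.0099, -0.202], [0.202, 0.0002, -0.9794]] [0.1613, 0.5534, 1.244]
side [[365.77066106170753, 0.0, 318.325442015159], [0.0, 365.77066106170753, 197.96611648782607], [0.0, 0.0, 1.0]] [[0.8875, -0.4603, 0.0226], [-0.2585, -0.5379, -0.8024], [0.3815, 0.7063, -0.5964]] [-0.4286, 0.2588, 0.8359]
{'t': 0.1, 'joints': array([-62.50329212,  18.43443978,  -4.01475333,  83.16805519,
         1.29508693,  78.54037808,  -3.25915802]), 'joint_vel': array([ 0.05607237, -0.12625527,  0.06482689, -0.14273379,  0.05358382,
       -0.02690934, -0.06052467]), 'joint_torque': array([-9.35489561e-05, -4.92569590e+01, -4.05734070e-01, -3.13398671e+01,
       -6.40722038e-02,  3.94695054e-02,  8.53968049e-05]), 'position': array([0.29189797, 0.58056709, 0.40377348]), 'tcp_rot': array([-1.79902360e+02,  5.77665412e-03,  1.53313016e+02]), 'wrist_force': array([ 0.21311541,  0.76356152, -0.73343116]), 'moment': array([-0.05406335,  0.01262468, -0.02633634]), 'grip_force': 0.0, 'gripper_width': 0.08720945738233155}
```

View pics/top0.png

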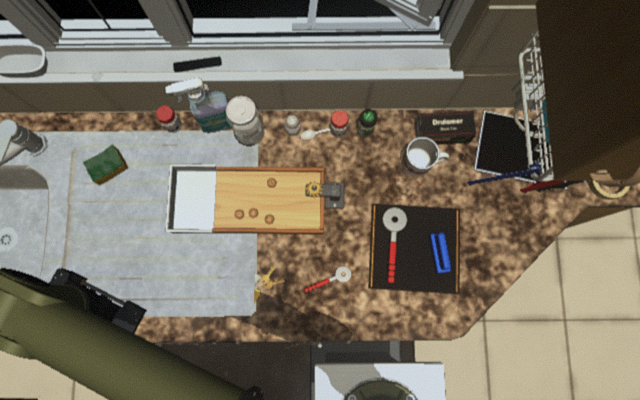

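View pics/side0.png

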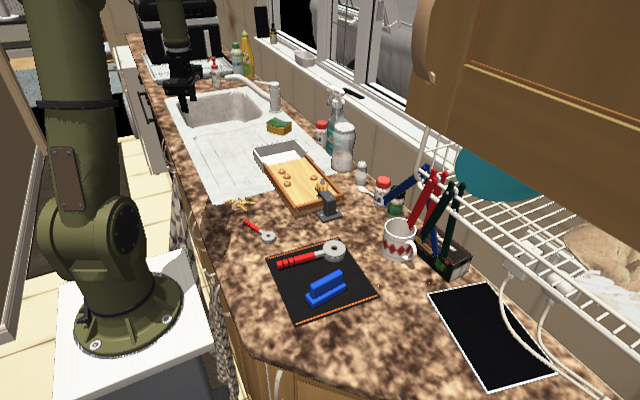

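The top view shows two wrenches. The large one lies on the mat, head (394,220) and grip end (391,283). The small one is off the mat at (343,274)-(305,290). The mat one should be 191 mm long, so I'll confirm in a crop. The scraper is at (441,253), the board's tray is on the left, the nut is near (313,188), and I see about 4 shells.

```bash
cat > h.py <<'E'
from workcell import bot
import cv2, numpy as np
def w(c,u,v,z):
    d=c["R"].T@np.linalg.solve(c["K"],[u,v,1.]); o=-c["R"].T@c["t"]
    return o+d*(z-o[2])/d[2]
def pix(c,X):
    p=c["K"]@(c["R"]@np.array(X)+c["t"]); return p[:2]/p[2]
E
python3 - <<'E'
from h import *
im=cv2.imread("pics/top0.png")
a=cv2.resize(im[150:300,160:360],None,fx=4,fy=4,interpolation=cv2.INTER_CUBIC)
b=cv2.resize(im[195:300,360:470],None,fx=5,fy=5,interpolation=cv2.INTER_CUBIC)
cv2.imwrite("pics/a.png",a);cv2.imwrite("pics/b.png",b)
c=bot.camera("top")
for n,p in dict(bigH=(394,220,.027),bigE=(391,283,.027),smH=(343,274,.02),smE=(305,290,.02)).items(): print(n,w(c,*p).round(4))
E
```

```text
bigH [ 0.5021 -0.0463  0.027 ]
bigE [ 0.3435 -0.0324  0.027 ]
smH [0.3672 0.0862 0.02  ]
smE [0.3286 0.1819 0.02  ]
```

View pics/a.png

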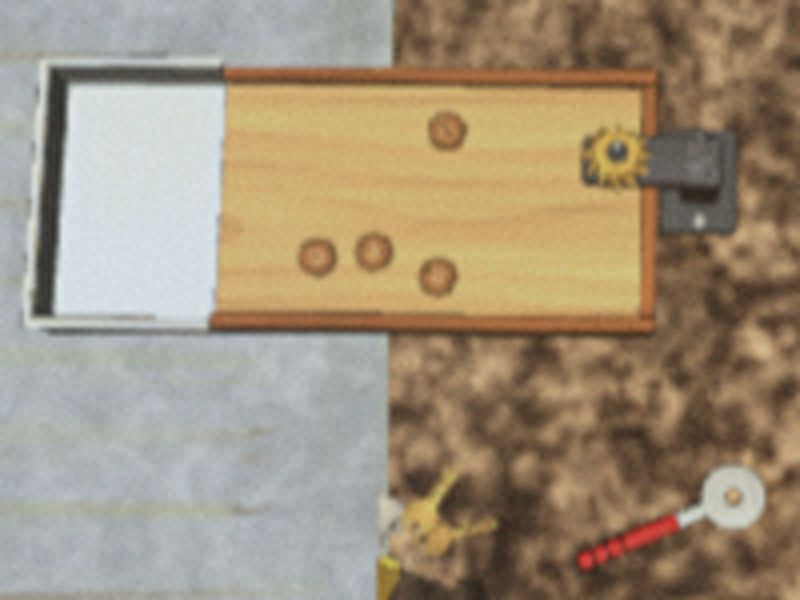

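View pics/b.png

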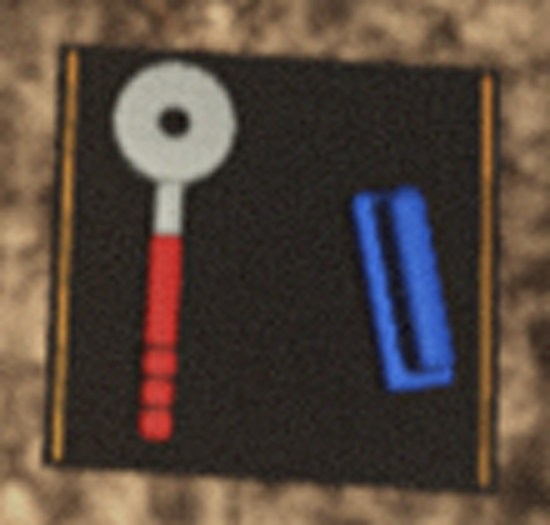

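Crops: the mat wrench has its head at (175,122) and grip end at (155,440). Its head-to-end length is 159+31 ≈ 190 mm, so it is the one meant; the off-mat one is about 130 mm. Four shells are on the board. Next I'll compute poses from the top view, with a side crop to cross-check the nut.

```bash
python3 - <<'E'
from h import *
from scipy.optimize import least_squares
c=bot.camera("top")
A=lambda x,y:(160+(x+.5)/4-.5,150+(y+.5)/4-.5)
B=lambda x,y:(360+(x+.5)/5-.5,195+(y+.5)/5-.5)
hd=w(c,*B(175,122),.027); ge=w(c,*B(156,440),.027)
print("head",hd.round(4),"end",ge.round(4),"L",np.linalg.norm(hd-ge),"yaw",np.degrees(np.arctan2(*(hd-ge)[[1,0]])))
print("mat",np.mean([w(c,*B(*p),.003) for p in((62,46),(496,72),(490,490),(46,465))],0).round(4))
for p,z in(((408,188),.065),((448,368),.065),((357,197),.025),((391,390),.025),((455,382),.025)): print("scr",p,w(c,*B(*p),z).round(4))
pts=[((657,72),(.085,-.14,.046)),((657,330),(-.085,-.14,.046)),((222,68),(.085,.14,.046)),((211,328),(-.085,.14,.046))]
def X(q,p): s,k=np.sin(q[2]),np.cos(q[2]); return [q[0]+k*p[0]-s*p[1],q[1]+s*p[0]+k*p[1],p[2]]
r=least_squares(lambda q:np.concatenate([pix(c,X(q,p))-A(*a) for a,p in pts]),[.55,.15,0])
q=r.x;print("board",q.round(4),np.degrees(q[2]),r.fun.round(1))
R=np.array([[np.cos(q[2]),-np.sin(q[2])],[np.sin(q[2]),np.cos(q[2])]])
for n,p,z in(("nutteeth",(615,158),.087),("pintop",(618,147),.109),("s",(447,131),.038),("s",(318,257),.038),("s",(374,251),.038),("s",(438,277),.038)):
    P=w(c,*A(*p),z); print(n,P.round(4),"board",(R.T@(P[:2]-q[:2])).round(4))
s=bot.camera("side")
im=s["color"]; cv2.imwrite("pics/c.png",cv2.resize(im[130:330,230:390],None,fx=3.7,fy=3,interpolation=cv2.INTER_CUBIC))
E
```

```text
head [ 0.5047 -0.048   0.027 ] end [ 0.3444 -0.032   0.027 ] L 0.16101678885108486 yaw -5.707889207647924
mat [ 0.4337 -0.0992  0.003 ]
scr (408, 188) [ 0.4644 -0.1555  0.065 ]
scr (448, 368) [ 0.3761 -0.1697  0.065 ]
scr (357, 197) [ 0.4655 -0.1392  0.025 ]
scr (391, 390) [ 0.3681 -0.1508  0.025 ]
scr (455, 382) [ 0.3718 -0.1831  0.025 ]
board [ 0.556   0.2719 -0.0157] -0.8988711590453222 [ 0.2 -0.7  0.   0.5  0.  -0.3 -0.3  0.4]
nutteeth [0.5714 0.1585 0.087 ] board [ 0.0172 -0.1131]
pintop [0.5733 0.1566 0.109 ] board [ 0.0191 -0.115 ]
s [0.6013 0.2664 0.038 ] board [ 0.0454 -0.0048]
s [0.52   0.3477 0.038 ] board [-0.0372  0.0752]
s [0.5235 0.3122 0.038 ] board [-0.0331  0.0397]
s [0.5064 0.2714 0.038 ] board [-0.0496 -0.0013]
```

View pics/c.png

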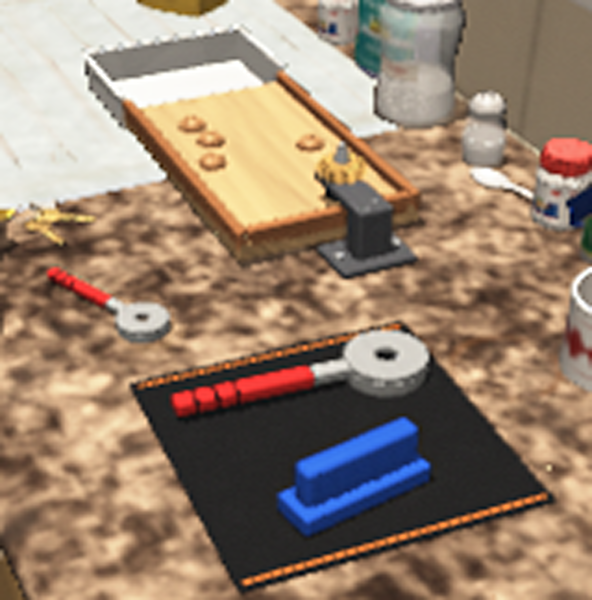

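The side crop agrees: the large wrench is on the mat and the scraper is upright beside it. A side-view prediction of the nut and head will check the numbers as I start moving.

```bash
python3 - <<'E'
from h import *
c=bot.camera("side")
for n,P,p in(("pin",(.5733,.1566,.109),(343,148)),("head",(.5047,-.048,.027),(386,353)),("gripend",(.3444,-.032,.019),(174,404)),("brdcorner",(.556+.085,.2719-.14-.0013,.046),(420,193))):
    print(n,pix(c,P).round(1),(round(230+(p[0]+.5)/3.7-.5,1),round(130+(p[1]+.5)/3-.5,1)))
E
python3 -m crank '[[20,-30,0,0,0,1.75,87],[20,-36,0,0,0,1.75,87],[20,-36,0,0,0,1.75,87],[20,-36,0,0,0,1.75,87],[20,-36,0,0,0,1.75,87],[20,-36,0,0,0,1.75,87],[10,-36,-5,0,0,1.75,87],[10,-36,-5,0,0,1.75,87],[4,-36,-10,0,0,1.75,87],[0,-36,-10,0,0,1.75,87],[0,-36,-10,0,0,1.75,87],[0,-36,-10,0,0,1.75,87]]' 60
```

```text
pin [321.8 177.7] (322.3, 179.0)
head [334.  247.5] (334.0, 247.3)
gripend [276.1 265.3] (276.7, 264.3)
brdcorner [344.3 193.5] (343.1, 194.0)
t: 1.3
position: [0.4357, 0.1529, 0.3545]
tcp_rot: [180.0, 0.0, 174.4]
wrist_force: [0.2, -0.2, 0.1]
gripper_width: 0.087
grip_force: 0.0
```

```bash
python3 -m crank '[[0,-34,-14,0,0,0,87],[0,-34,-14,0,0,0,87],[0,-34,-14,0,0,0,87],[0,-34,-14,0,0,0,87],[0,-34,-14,0,0,0,87],[0,-24,-14,0,0,0,87],[0,0,-15,0,0,0,87],[0,0,-15,0,0,0,87],[0,0,-15,0,0,0,87],[0,0,-15,0,0,0,87],[0,0,0,0,0,0,87]]' 60
python3 - <<'E'
from h import *
c=bot.camera("side");cv2.imwrite("pics/d.png",cv2.resize(c["color"][170:320,220:400],None,fx=4,fy=4,interpolation=cv2.INTER_CUBIC))
E
```

```text
t: 2.22
position: [0.4345, -0.0393, 0.2085]
tcp_rot: [-179.9, -0.3, 174.3]
wrist_force: [0.1, -0.1, -0.1]
gripper_width: 0.0872
grip_force: 0.0
```

View pics/d.png

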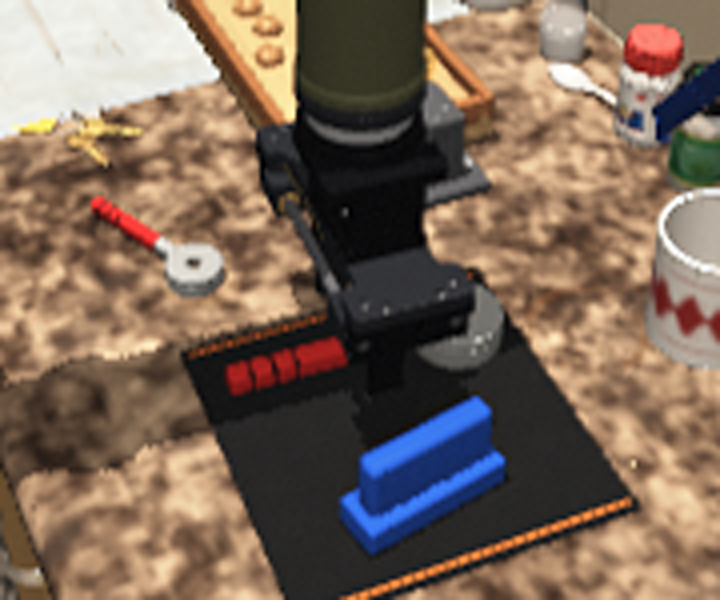

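The gripper straddles the grip near the neck, with the head at about (460,330) in the crop and the right finger by (385,375). The alignment looks good, so I'll descend and close.

```bash
python3 -m crank '[[0,-1,-10,0,0,0,87],[0,0,-10,0,0,0,87],[0,0,0,0,0,0,0],[0,0,0,0,0,0,0],[0,0,0,0,0,0,0],[0,0,0,0,0,0,0],[0,0,0,0,0,0,0],[0,0,0,0,0,0,0],[0,0,0,0,0,0,0]]' 60; 
python3 -m crank '[[0,0,10,0,0,0,0],[0,0,15,0,0,0,0],[0,0,20,0,0,0,0],[0,0,20,0,0,0,0],[0,0,20,0,0,0,0],[0,0,20,0,0,0,0],[0,0,0,0,0,0,0],[0,0,0,0,0,0,0]]'
python3 -c "
from h import *
for n in('top','side'):
  c=bot.camera(n);cv2.imwrite('pics/e_%s.png'%n,c['color'])
a=cv2.imread('pics/e_top.png')[170:300,330:470];b=cv2.imread('pics/e_side.png')[150:280,260:400]
cv2.imwrite('pics/e.png',cv2.resize(np.hstack([a,b]),(784,364),interpolation=cv2.INTER_CUBIC));print(bot.state()['moment'],bot.state()['joints'])"
```

```text
t: 3.02
position: [0.4361, -0.0402, 0.191]
tcp_rot: [180.0, 0.0, 174.3]
wrist_force: [0.6, 0.1, -0.1]
gripper_width: 0.0487
grip_force: 0.0
t: 3.68
position: [0.4364, -0.0404, 0.2974]
tcp_rot: [179.9, 0.2, 174.3]
wrist_force: [-0.3, 0.3, -0.4]
gripper_width: 0.0019
grip_force: 0.0
[ 0.0124208  -0.00762218  0.00628617] [-23.90464488  -3.61433296  25.12856154 120.43760203   1.7161735
  62.88653754  84.70916418]
```

View pics/e.png

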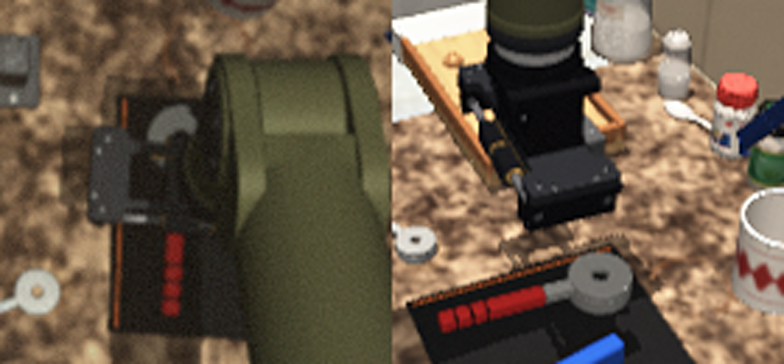

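The fingers close slowly (about 65 mm/s), so I lifted before they had gripped; the wrench still lies on the mat unmoved. Retrying with enough closing time.

```bash
python3 -m crank '[[0,0,0,0,0,0,45],[0,0,0,0,0,0,45],[0,0,0,0,0,0,45],[0,0,0,0,0,0,45],[0,0,0,0,0,0,45],[0,0,-10,0,0,0,45],[0,0,-15,0,0,0,45],[0,0,-20,0,0,0,45],[0,0,-20,0,0,0,45],[0,0,-20,0,0,0,45],[0,0,-15,0,0,0,45],[0,0,-8,0,0,0,45]]' 60; 
python3 -m crank '[[0,0,-1,0,0,0,0],[0,0,0,0,0,0,0],[0,0,0,0,0,0,0],[0,0,0,0,0,0,0],[0,0,0,0,0,0,0],[0,0,0,0,0,0,0],[0,0,0,0,0,0,0],[0,0,0,0,0,0,0],[0,0,0,0,0,0,0],[0,0,0,0,0,0,0]]'
```

```text
t: 4.78
position: [0.4347, -0.0403, 0.1854]
tcp_rot: [-179.9, -0.2, 174.3]
wrist_force: [-2.7, -0.3, 45.0]
gripper_width: 0.0449
grip_force: 28.7
t: 5.62
position: [0.436, -0.0402, 0.1869]
tcp_rot: [180.0, 0.0, 174.3]
wrist_force: [-0.6, -0.7, 1.7]
gripper_width: 0.0154
grip_force: 59.9
```

```bash
python3 -m crank '[[0,0,5,0,0,0,0],[0,0,10,0,0,0,0],[0,0,15,0,0,0,0],[0,0,20,0,0,0,0],[0,0,20,0,0,0,0],[0,0,20,0,0,0,0],[0,0,20,0,0,0,0],[0,0,15,0,0,0,0],[0,0,5,0,0,0,0],[0,0,0,0,0,0,0]]'
python3 -c "
from h import *
for n in('top','side'):
  c=bot.camera(n);cv2.imwrite('pics/f_%s.png'%n,c['color'])
a=cv2.imread('pics/f_top.png')[170:300,330:470];b=cv2.imread('pics/f_side.png')[150:280,260:400]
cv2.imwrite('pics/f.png',cv2.resize(np.hstack([a,b]),(784,364),interpolation=cv2.INTER_CUBIC));s=bot.state();print(s['position'],s['moment'],s['grip_force'],s['gripper_width'])"
```

```text
t: 6.45
position: [0.4363, -0.0404, 0.3184]
tcp_rot: [179.9, 0.2, 174.3]
wrist_force: [-0.7, 0.2, -2.4]
gripper_width: 0.0153
grip_force: 59.9
[ 0.43552835 -0.04024054  0.31624355] [0.05616284 0.17971896 0.04670287] 59.927991796284914 0.014971941989850475
```

View pics/f.png

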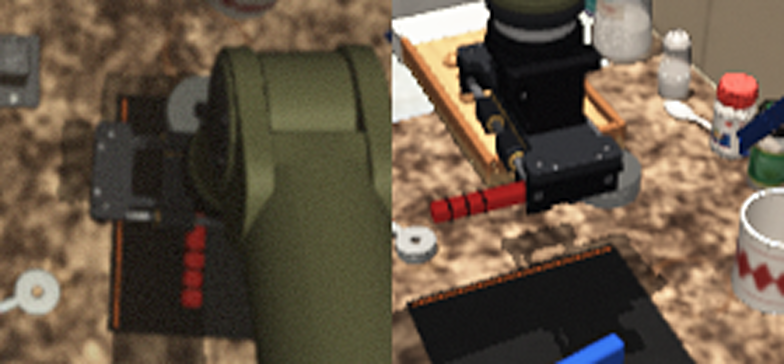

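The wrench is held level: the grip is at (480,200) and the head at (625,185) in the side half. Now I'll check the head's offset numerically and triangulate the pin from both views.

```bash
python3 - <<'E'
from h import *
from scipy.optimize import least_squares
t=bot.camera("top");s=bot.camera("side")
print("head left pred",pix(t,(.505,-.0163,.156)), "handle end pred",pix(t,(.505-.16*.995,-.0473+.016,.156)), "seen ~(389,207) end (398,278)")
A=lambda x,y:np.array((160+(x+.5)/4-.5,150+(y+.5)/4-.5))
C=lambda x,y:np.array((230+(x+.5)/3.7-.5,130+(y+.5)/3-.5))
f=lambda z,a,b:least_squares(lambda p:np.r_[pix(t,[*p,z])-a,pix(s,[*p,z])-b],[.57,.157])
for z,a,b in((.109,A(618,147),C(343,148)),(.087,A(615,158),C(340,168))):
    r=f(z,a,b);print(z,r.x.round(4),r.fun.round(2))
# pictured head silhouette: bright grey mask in side view
E
```

```text
head left pred [389.22885701 209.91217479] handle end pred [398.65600563 279.58260969] seen ~(389,207) end (398,278)
0.109 [0.5733 0.1552] [ 0.56  0.   -0.29 -1.11]
0.087 [0.5713 0.1563] [ 0.89  0.04 -0.43 -1.76]
```

```bash
python3 -m crank '[[5,15,0,0,0,0,0],[7,22,0,0,0,0,0],[7,25,0,0,0,0,0],[8,25,0,0,0,0,0],[8,25,0,0,0,0,0],[8,25,0,0,0,0,0],[8,25,0,0,0,0,0],[7,20,0,0,0,0,0],[5,15,0,0,0,0,0],[5,7,0,0,0,0,0],[0,0,-8,0,0,0,0],[0,0,-8,0,0,0,0]]'
python3 -m crank '[[0,0,0,0,0,0,0],[0,0,0,0,0,0,0]]'
python3 -c "
from h import *
for n in('top','side'):
  c=bot.camera(n);cv2.imwrite('pics/g_%s.png'%n,c['color'])
a=cv2.imread('pics/g_top.png')[130:260,260:390];b=cv2.imread('pics/g_side.png')[110:240,260:390]
cv2.imwrite('pics/g.png',cv2.resize(np.hstack([a,b]),(780,390),interpolation=cv2.INTER_CUBIC))"
```

```text
t: 7.65
position: [0.5041, 0.1628, 0.2999]
tcp_rot: [-179.9, -0.0, 174.3]
wrist_force: [0.2, -0.4, -1.9]
gripper_width: 0.0155
grip_force: 59.9
t: 7.82
position: [0.5034, 0.162, 0.2996]
tcp_rot: [-179.9, -0.1, 174.2]
wrist_force: [0.2, -0.8, -0.7]
gripper_width: 0.0154
grip_force: 59.9
```

View pics/g.png

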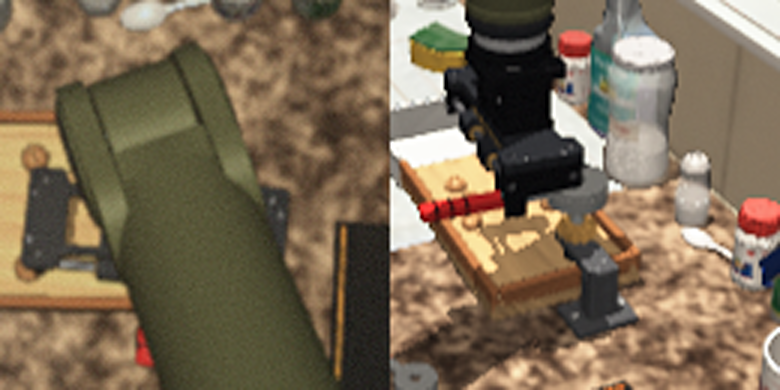

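```bash
python3 -m crank '[[0.5,1,-4,0,0,0,0],[0,0,-5,0,0,0,0],[0,0,-5,0,0,0,0],[0,0,-5,0,0,0,0],[0,0,0,0,0,0,0]]'; python3 -m crank '[[0,0,-4,0,0,0,0],[0,0,-3,0,0,0,0],[0,0,0,0,0,0,0]]'; python3 -c "
from h import *
s=bot.state();print(s['wrist_force'],s['moment'])"
```

```text
t: 8.33
position: [0.5039, 0.1646, 0.2803]
tcp_rot: [-179.9, -0.1, 174.3]
wrist_force: [-1.0, -0.1, -1.6]
gripper_width: 0.0153
grip_force: 59.9
t: 8.58
position: [0.5042, 0.1647, 0.274]
tcp_rot: [-180.0, -0.1, 174.3]
wrist_force: [-0.6, 0.1, -2.2]
gripper_width: 0.0153
grip_force: 59.9
[-0.64754037  0.08090265 -2.21597731] [ 0.04431731  0.14278849 -0.02618085]
```

```bash
python3 -m crank '[[0,0,-4,0,0,0,0],[0,0,-3,0,0,0,0],[0,0,0,0,0,0,0]]'; python3 -m crank '[[0,0,-3,0,0,0,0],[0,0,-3,0,0,0,0],[0,0,0,0,0,0,0]]'; python3 -c "
from h import *
s=bot.state();print(s['wrist_force'],s['moment'])"
```

```text
t: 8.83
position: [0.5042, 0.1647, 0.267]
tcp_rot: [-180.0, -0.1, 174.3]
wrist_force: [0.3, 0.6, -2.8]
gripper_width: 0.0152
grip_force: 59.9
t: 9.08
position: [0.5042, 0.1647, 0.2611]
tcp_rot: [-180.0, -0.0, 174.3]
wrist_force: [0.1, 1.1, -0.9]
gripper_width: 0.0156
grip_force: 59.9
[ 0.1446819   1.10447068 -0.85052122] [ 0.02192892  0.12435423 -0.01188421]
```

```bash
python3 -m crank '[[0,0.5,-2,0,0,0,0],[0,0,-2,0,0,0,0],[0,0,0,0,0,0,0]]'; python3 -m crank '[[0,0,-2,0,0,0,0],[0,0,-1,0,0,0,0],[0,0,0,0,0,0,0]]'; python3 -c "
from h import *
s=bot.state();print(s['wrist_force'],s['moment'])"
```

```text
t: 9.33
position: [0.5046, 0.165, 0.2575]
tcp_rot: [-180.0, 0.0, 174.3]
wrist_force: [0.7, -1.3, -1.9]
gripper_width: 0.0155
grip_force: 59.9
t: 9.58
position: [0.5047, 0.165, 0.255]
tcp_rot: [180.0, 0.0, 174.3]
wrist_force: [0.1, -1.4, -0.5]
gripper_width: 0.0152
grip_force: 59.9
[ 0.14468141 -1.37176402 -0.46426031] [-0.25732855 -0.15059143 -0.0986138 ]
```

```bash
python3 - <<'E'
import numpy as np
a=np.radians(174.3+42-6*np.arange(28)); p=69*np.c_[np.cos(a),np.sin(a)]
for k,d in zip(np.degrees(a),np.diff(p,axis=0)): print(round(k,1),d.round(1).tolist(),end='; ')
E
python3 -m crank '[[0,0,-1,0,0,0,0],[0,0,0,0,0,0,0]]'
```

```text
216.3 [-4.0, 6.0]; 210.3 [-3.3, 6.4]; 204.3 [-2.6, 6.7]; 198.3 [-1.9, 7.0]; 192.3 [-1.2, 7.1]; 186.3 [-0.4, 7.2]; 180.3 [0.3, 7.2]; 174.3 [1.1, 7.1]; 168.3 [1.8, 7.0]; 162.3 [2.6, 6.8]; 156.3 [3.2, 6.5]; 150.3 [3.9, 6.1]; 144.3 [4.5, 5.6]; 138.3 [5.1, 5.1]; 132.3 [5.6, 4.6]; 126.3 [6.0, 4.0]; 120.3 [6.4, 3.3]; 114.3 [6.7, 2.6]; 108.3 [7.0, 1.9]; 102.3 [7.1, 1.2]; 96.3 [7.2, 0.4]; 90.3 [7.2, -0.3]; 84.3 [7.1, -1.1]; 78.3 [7.0, -1.8]; 72.3 [6.8, -2.6]; 66.3 [6.5, -3.2]; 60.3 [6.1, -3.9]; t: 9.75
position: [0.5048, 0.1651, 0.2544]
tcp_rot: [180.0, 0.1, 174.3]
wrist_force: [-1.1, -2.4, 3.6]
gripper_width: 0.0158
grip_force: 59.9
```

```bash
python3 -m crank '[[1.1,7.1,0,0,0,-6,0],[1.8,7,0,0,0,-6,0],[2.6,6.8,0,0,0,-6,0],[3.2,6.5,0,0,0,-6,0],[3.9,6.1,0,0,0,-6,0],[0,0,0,0,0,0,0]]'; python3 -c "
from h import *
s=bot.state();print(s['wrist_force'],s['moment'],s['joints'])"
```

```text
t: 10.25
position: [0.5176, 0.198, 0.2541]
tcp_rot: [-179.9, 0.1, 144.1]
wrist_force: [-1.3, -4.5, 5.0]
gripper_width: 0.0155
grip_force: 59.9
[-1.30964942 -4.47211697  5.02884075] [-1.33211314  0.04710472 -0.17188922] [-39.04748152  14.18293452  17.32835769 107.38705284  -4.7113159
  59.19900232  34.30642638]
```

```bash
python3 -m crank '[[4.5,5.6,0,0,0,-6,0],[5.1,5.1,0,0,0,-6,0],[5.6,4.6,0,0,0,-6,0],[6,4,0,0,0,-6,0],[6.4,3.3,0,0,0,-6,0],[6.7,2.6,0,0,0,-6,0],[7,1.9,0,0,0,-6,0],[7.1,1.2,0,0,0,-6,0],[7.2,0.4,0,0,0,-6,0],[7.2,-0.3,0,0,0,-6,0],[7.1,-1.1,0,0,0,-6,0],[7,-1.8,0,0,0,-6,0]]';python3 -m crank '[[6.8,-2.6,0,0,0,-6,0],[6.5,-3.2,0,0,0,-6,0],[6.1,-3.9,0,0,0,-6,0],[0,0,0,0,0,0,0]]'; python3 -c "
from h import *
s=bot.state();print(s['wrist_force'],s['moment'],s['joints'])"
```

```text
t: 11.25
position: [0.5943, 0.2235, 0.2543]
tcp_rot: [180.0, 0.1, 72.2]
wrist_force: [-0.9, -3.1, 4.8]
gripper_width: 0.0156
grip_force: 60.0
t: 11.58
position: [0.6141, 0.2137, 0.2543]
tcp_rot: [180.0, 0.0, 54.2]
wrist_force: [-1.0, -2.0, 4.8]
gripper_width: 0.0157
grip_force: 60.0
[-0.98817715 -1.9659121   4.83856403] [-0.85991528  0.4416137   0.12045063] [-45.94303751  26.97109619  31.52281652  93.78343493 -15.30517513
  63.587129   -46.16668271]
```

```bash
python3 -m crank '[[-6.1,3.9,0,0,0,6,0],[-6.5,3.2,0,0,0,6,0],[-6.8,2.6,0,0,0,6,0],[-7,1.8,0,0,0,6,0],[-7.1,1.1,0,0,0,6,0],[-7.2,0.3,0,0,0,6,0],[-7.2,-0.4,0,0,0,6,0],[-7.1,-1.2,0,0,0,6,0],[-7,-1.9,0,0,0,6,0],[-6.7,-2.6,0,0,0,6,0],[-6.4,-3.3,0,0,0,6,0],[-6,-4,0,0,0,6,0]]';python3 -c "
from h import *
s=bot.state();print(s['wrist_force'],s['moment'])"; python3 -m crank '[[-5.6,-4.6,0,0,0,6,0],[-5.1,-5.1,0,0,0,6,0],[-4.5,-5.6,0,0,0,6,0],[-3.9,-6.1,0,0,0,6,0],[-3.2,-6.5,0,0,0,6,0],[-2.6,-6.8,0,0,0,6,0],[-1.8,-7,0,0,0,6,0],[-1.1,-7.1,0,0,0,6,0],[-0.3,-7.2,0,0,0,6,0],[0.4,-7.2,0,0,0,6,0],[1.2,-7.1,0,0,0,6,0],[1.9,-7,0,0,0,6,0]]'; python3 -c "
from h import *
s=bot.state();print(s['wrist_force'],s['moment'],s['joints'])"
```

```text
t: 12.58
position: [0.5324, 0.2135, 0.2545]
tcp_rot: [179.9, 0.1, 126.8]
wrist_force: [1.9, -2.7, 2.3]
gripper_width: 0.0157
grip_force: 59.9
[ 1.88768173 -2.73738113  2.27368373] [-0.96834591 -0.52782868 -0.06007696]
t: 13.58
position: [0.5076, 0.1364, 0.2544]
tcp_rot: [180.0, 0.1, -161.2]
wrist_force: [-0.7, -3.1, 3.4]
gripper_width: 0.0154
grip_force: 60.0
[-0.67286897 -3.06271455  3.40760101] [-0.38136831 -0.02511692 -0.23396766] [-29.88600127  10.69398321  13.0946101  111.19172414  -2.83440209
  58.33949313  93.29541696]
```

```bash
python3 -m crank '[[2.6,-7.2,0,0,0,6,0],[3.3,-6.4,0,0,0,6,0],[4,-6,0,0,0,6,0],[-4,6,0,0,0,-6,0],[-3.3,6.4,0,0,0,-6,0],[-2.6,6.7,0,0,0,-6,0],[-1.9,7,0,0,0,-6,0],[-1.2,7.1,0,0,0,-6,0],[-0.4,7.2,0,0,0,-6,0],[0.3,7.2,0,0,0,-6,0],[1.1,7.1,0,0,0,-6,0],[1.8,7,0,0,0,-6,0]]'; python3 -c "
from h import *
s=bot.state();print(s['wrist_force'],s['moment'])"; python3 -m crank '[[2.6,6.8,0,0,0,-6,0],[3.2,6.5,0,0,0,-6,0],[3.9,6.1,0,0,0,-6,0],[4.5,5.6,0,0,0,-6,0],[5.1,5.1,0,0,0,-6,0],[5.6,4.6,0,0,0,-6,0],[6,4,0,0,0,-6,0]]'; python3 -c "
from h import *
s=bot.state();print(s['wrist_force'],s['moment'])"
```

```text
t: 14.58
position: [0.5079, 0.1773, 0.2543]
tcp_rot: [-179.9, 0.2, 162.2]
wrist_force: [2.1, -6.7, 4.1]
gripper_width: 0.0152
grip_force: 59.9
[ 2.13629238 -6.69844693  4.07385727] [-1.64935424 -0.63139875 -0.13746974]
t: 15.17
position: [0.5385, 0.2161, 0.2542]
tcp_rot: [-179.9, 0.2, 120.2]
wrist_force: [0.3, -6.7, 5.0]
gripper_width: 0.0153
grip_force: 59.9
[ 0.28839086 -6.71106643  4.96326311] [-1.79345937  0.0498096  -0.00948602]
```

```bash
python3 -m crank '[[6.4,3.3,0,0,0,-6,0],[6.7,2.6,0,0,0,-6,0],[7,1.9,0,0,0,-6,0],[7.1,1.2,0,0,0,-6,0]]'; python3 -c "
from h import *
s=bot.state();print(s['wrist_force'],s['moment'])"; python3 -m crank '[[7.2,0.4,0,0,0,-6,0],[7.2,-0.3,0,0,0,-6,0]]'; python3 -c "
from h import *
s=bot.state();print(s['wrist_force'],s['moment'])";  python3 -m crank '[[7.1,-1.1,0,0,0,-6,0],[7,-1.8,0,0,0,-6,0]]'; python3 -c "
from h import *
s=bot.state();print(s['wrist_force'],s['moment'])"
```

```text
t: 15.5
position: [0.5655, 0.2254, 0.2541]
tcp_rot: [-179.9, 0.1, 96.3]
wrist_force: [-1.6, -5.8, 5.4]
gripper_width: 0.0153
grip_force: 60.0
[-1.56514023 -5.77970013  5.3916888 ] [-1.51812828  0.38744244  0.12590553]
t: 15.67
position: [0.5799, 0.2257, 0.2541]
tcp_rot: [-180.0, 0.1, 84.3]
wrist_force: [-1.1, -4.2, 5.1]
gripper_width: 0.0154
grip_force: 60.0
[-1.06128898 -4.21033486  5.14424794] [-1.41655594  0.53330609  0.19937489]
t: 15.83
position: [0.5939, 0.2231, 0.2542]
tcp_rot: [-180.0, 0.1, 72.3]
wrist_force: [-1.0, -3.9, 5.4]
gripper_width: 0.0151
grip_force: 60.0
[-1.03074627 -3.90441531  5.38257794] [-1.27703425  0.59031674  0.27269141]
```

```bash
python3 -m crank '[[6.8,-2.6,0,0,0,-6,0],[6.5,-3.2,0,0,0,-6,0],[6.1,-3.9,0,0,0,-6,0]]'; python3 -c "
from h import *
s=bot.state();F,p=s['wrist_force'],s['position'];print(F,s['moment'],s['moment'][2]+(p[0]-.5734)*F[1]-(p[1]-.1581)*F[0])
c=bot.camera('side');cv2.imwrite('pics/k.png',cv2.resize(c['color'][130:250,270:390],(720,600),interpolation=cv2.INTER_CUBIC))"
```

```text
t: 16.08
position: [0.6133, 0.2138, 0.2543]
tcp_rot: [180.0, 0.1, 54.3]
wrist_force: [-1.6, -3.4, 4.7]
gripper_width: 0.0155
grip_force: 60.0
[-1.5656805  -3.39350625  4.72188227] [-1.01928592  0.59991682  0.33296381] 0.28468755390305023
```

View pics/k.png

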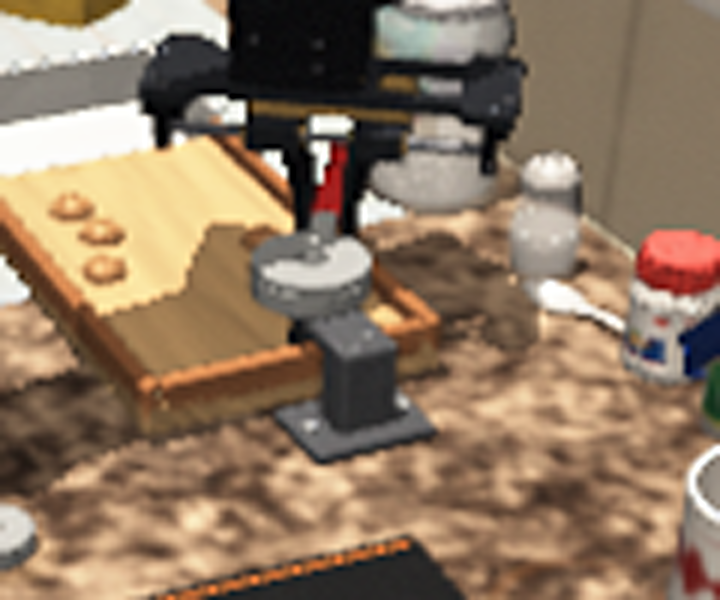

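The wrench is seated and level on the nut. Torque is still friction only (0.28 N m), so I need one more stroke, watching for the torque to rise.

```bash
cat > tq.py <<'E'
from h import *
s=bot.state();F,p=s['wrist_force'],s['position'];print("Tnut",round(s['moment'][2]+(p[0]-.5734)*F[1]-(p[1]-.1581)*F[0],3),F.round(1))
E
python3 -m crank '[[-6.1,3.9,0,0,0,6,0],[-6.5,3.2,0,0,0,6,0],[-6.8,2.6,0,0,0,6,0],[-7,1.8,0,0,0,6,0],[-7.1,1.1,0,0,0,6,0],[-7.2,0.3,0,0,0,6,0],[-7.2,-0.4,0,0,0,6,0],[-7.1,-1.2,0,0,0,6,0],[-7,-1.9,0,0,0,6,0],[-6.7,-2.6,0,0,0,6,0],[-6.4,-3.3,0,0,0,6,0],[-6,-4,0,0,0,6,0]]'; python3 tq.py
python3 -m crank '[[6,4,0,0,0,-6,0],[6.4,3.3,0,0,0,-6,0],[6.7,2.6,0,0,0,-6,0],[7,1.9,0,0,0,-6,0]]'|grep rot;python3 tq.py
python3 -m crank '[[7.1,1.2,0,0,0,-6,0],[7.2,0.4,0,0,0,-6,0]]'|grep rot; python3 tq.py
```

```text
t: 17.13
position: [0.5324, 0.2133, 0.2545]
tcp_rot: [179.9, 0.1, 126.9]
wrist_force: [1.2, -3.2, 3.5]
gripper_width: 0.0156
grip_force: 59.9
Tnut 0.09 [ 1.2 -3.2  3.5]
tcp_rot: [-180.0, 0.1, 102.3]
Tnut 0.21 [ 0.1 -3.8  4.3]
tcp_rot: [-180.0, 0.1, 90.3]
Tnut 0.167 [ 0.2 -4.7  5.4]
```

```bash
python3 -m crank '[[7.2,-0.3,0,0,0,-6,0]]'|grep rot; python3 tq.py
```

```text
tcp_rot: [-179.9, 0.1, 84.3]
Tnut 0.972 [-5.2 -3.1  6.4]
```

```bash
python3 -m crank '[[7.1,-1.1,0,0,0,-6,0]]'|grep rot; python3 tq.py; python3 -m crank '[[3.5,-0.7,0,0,0,-3,0]]'; python3 tq.py
```

```text
tcp_rot: [-179.6, 0.2, 78.4]
Tnut 1.543 [-9.6 -3.2  5.3]
t: 17.88
position: [0.5878, 0.2254, 0.2528]
tcp_rot: [-179.5, 0.3, 75.5]
wrist_force: [-10.4, -0.8, 5.5]
gripper_width: 0.0157
grip_force: 61.3
Tnut 1.604 [-10.4  -0.8   5.5]
```

Torque has climbed to 1.6 N m, so the pad is down on the board. I'll relieve the load and lift the wrench off.

```bash
python3 -m crank '[[0,0,0,0,0,0,0],[-3.5,0.7,0,0,0,3,0],[-7.1,1.1,0,0,0,6,0],[-7.2,0.3,0,0,0,6,0],[0,0,0,0,0,0,0],[0,0,3,0,0,0,0],[0,0,4,0,0,0,0],[0,0,5,0,0,0,0],[0,0,5,0,0,0,0]]'; python3 tq.py; python3 -m crank '[[0,0,6,0,0,0,0],[0,0,8,0,0,0,0],[0,0,10,0,0,0,0],[0,0,10,0,0,0,0],[0,0,12,0,0,0,0],[0,0,12,0,0,0,0],[0,0,5,0,0,0,0],[0,0,0,0,0,0,0]]';python3 tq.py
```

```text
t: 18.63
position: [0.5725, 0.2279, 0.2709]
tcp_rot: [-180.0, -0.1, 90.3]
wrist_force: [0.4, -0.0, -1.6]
gripper_width: 0.0159
grip_force: 59.6
Tnut -0.039 [ 0.4 -0.  -1.6]
t: 19.3
position: [0.5733, 0.2271, 0.3361]
tcp_rot: [179.8, -0.1, 90.3]
wrist_force: [0.3, -0.0, -1.5]
gripper_width: 0.0152
grip_force: 59.6
Tnut -0.044 [ 0.3 -0.  -1.5]
```

```bash
python3 -m crank '[[-6,-12,0,0,0,7,0],[-10,-18,0,0,0,7,0],[-12,-24,0,0,0,7,0],[-13,-25,0,0,0,7,0],[-13,-26,0,0,0,7,0],[-13,-26,0,0,0,7,0],[-13,-26,0,0,0,7,0],[-13,-26,0,0,0,7,0],[-13,-26,0,0,0,7,0],[-13,-25,0,0,0,7,0],[-10,-20,0,0,0,7,0],[-8,-13,0,0,0,7,0]]';  python3 -m crank '[[0,0,-20,0,0,0,0],[0,0,-25,0,0,0,0],[0,0,-25,0,0,0,0],[0,0,-25,0,0,0,0],[0,0,-20,0,0,0,0],[0,0,-15,0,0,0,0],[0,0,-8,0,0,0,0],[0,0,-4,0,0,0,0],[0,0,-2,0,0,0,0],[0,0,0,0,0,0,0]]'; python3 tq.py
```

```text
t: 20.3
position: [0.4343, -0.0426, 0.3333]
tcp_rot: [-180.0, -0.1, 174.5]
wrist_force: [-0.6, 0.8, -1.6]
gripper_width: 0.0154
grip_force: 59.6
t: 21.13
position: [0.4359, -0.0401, 0.1901]
tcp_rot: [180.0, 0.0, 174.3]
wrist_force: [-1.1, -0.2, -1.9]
gripper_width: 0.0155
grip_force: 59.6
Tnut -0.234 [-1.1 -0.2 -1.9]
```

```bash
python3 -m crank '[[0,0,-2,0,0,0,0],[0,0,-1,0,0,0,0],[0,0,0,0,0,0,50],[0,0,0,0,0,0,50],[0,0,0,0,0,0,50],[0,0,0,0,0,0,50],[0,0,0,0,0,0,50],[0,0,0,0,0,0,50],[0,0,0,0,0,0,50]]'; python3 -m crank '[[0,0,15,0,0,0,50],[0,0,25,0,0,0,50],[0,0,30,0,0,0,50],[0,0,30,0,0,0,50],[-10,30,30,0,0,0,50],[-10,35,20,0,0,0,50],[-10,35,0,0,0,0,50],[0,35,0,0,0,0,50],[0,35,0,0,0,0,50],[0,35,0,0,0,0,50],[0,0,0,0,0,0,50]]'
python3 - <<'E'
from h import *
c=bot.camera("top");cv2.imwrite("pics/m.png",cv2.resize(c["color"][160:300,160:470],None,fx=2.5,fy=2.5,interpolation=cv2.INTER_CUBIC))
E
```

```text
t: 21.88
position: [0.4357, -0.0401, 0.1869]
tcp_rot: [180.0, 0.0, 174.3]
wrist_force: [-0.1, -0.5, -0.5]
gripper_width: 0.0482
grip_force: 0.0
t: 22.8
position: [0.405, 0.1702, 0.3357]
tcp_rot: [179.8, 0.0, 174.8]
wrist_force: [0.1, -0.2, -0.3]
gripper_width: 0.0499
grip_force: 0.0
```

View pics/m.png

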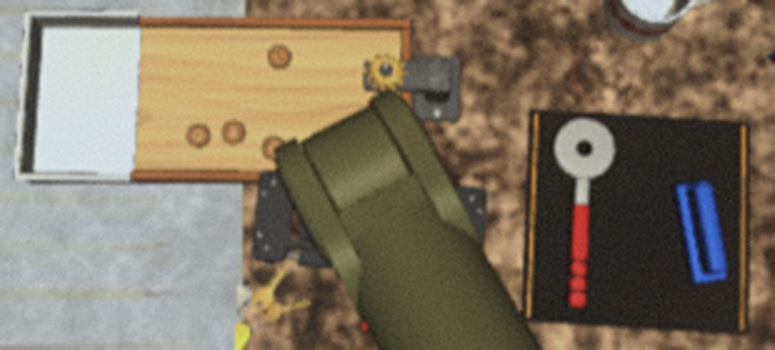

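The wrench lies back on the mat with its head at (584,148) in the crop. The scraper at (700,232) and the shells are unchanged, so I'll grasp the scraper next.

```bash
python3 -m crank '[[1,-20,0,0,0,1.3,50],[1,-33,0,0,0,1.3,50],[2,-35,0,0,0,1.3,50],[2,-35,0,0,0,1.3,50],[2,-35,0,0,0,1.3,50],[2,-35,0,0,0,1.3,50],[2,-35,0,0,0,1.3,50],[2,-35,0,0,0,1.3,50],[1,-35,-10,0,0,1.3,50],[0,-30,-20,0,0,1.4,50],[0,0,-20,0,0,0,50],[0,0,0,0,0,0,50]]'
python3 - <<'E'
from h import *
c=bot.camera("side");cv2.imwrite("pics/n.png",cv2.resize(c["color"][180:320,240:400],None,fx=4,fy=4,interpolation=cv2.INTER_CUBIC))
E
```

```text
t: 23.85
position: [0.4185, -0.1666, 0.2825]
tcp_rot: [179.9, -0.4, -172.9]
wrist_force: [0.1, 1.0, -0.1]
gripper_width: 0.0504
grip_force: 0.0
```

View pics/n.png

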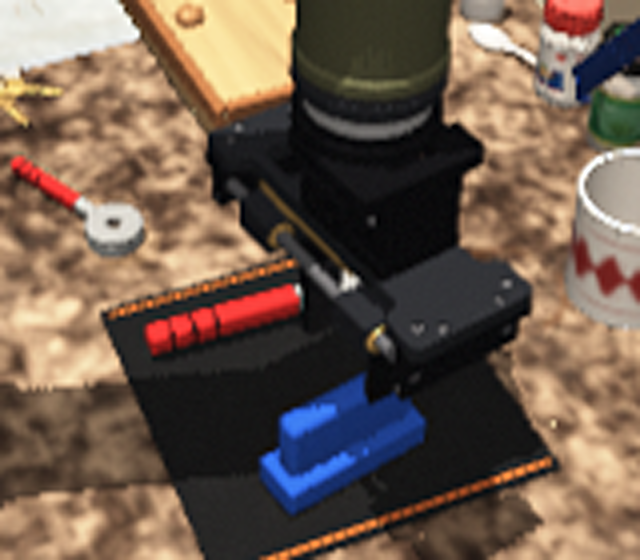

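```bash
python3 -m crank '[[0,0,-20,0,0,0,50],[0,0,-20,0,0,0,50],[0,0,-15,0,0,0,50],[0,0,-10,0,0,0,50],[0,0,-2,0,0,0,50],[0,0,0,0,0,0,0],[0,0,0,0,0,0,0],[0,0,0,0,0,0,0],[0,0,0,0,0,0,0],[0,0,0,0,0,0,0],[0,0,0,0,0,0,0],[0,0,0,0,0,0,0]]'; python3 -m crank '[[0,0,0,0,0,0,0],[0,0,0,0,0,0,0],[0,0,10,0,0,0,0],[0,0,20,0,0,0,0],[0,0,30,0,0,0,0],[0,0,30,0,0,0,0],[0,0,30,0,0,0,0],[0,0,0,0,0,0,0]]'
```

```text
t: 24.9
position: [0.4213, -0.1642, 0.2188]
tcp_rot: [180.0, 0.0, -172.6]
wrist_force: [-0.9, 0.9, 1.9]
gripper_width: 0.0174
grip_force: 59.9
t: 25.57
position: [0.4226, -0.1659, 0.3441]
tcp_rot: [-179.9, 0.5, -172.6]
wrist_force: [0.9, -0.4, -1.8]
gripper_width: 0.0174
grip_force: 59.9
```

Scraper gripped and lifted. Carrying it over the board behind the shells.

```bash
python3 -m crank '[[6,18,0,0,0,-0.7,0],[9,28,0,0,0,-0.7,0],[10,34,0,0,0,-0.7,0],[11,36,0,0,0,-0.7,0],[11,36,0,0,0,-0.7,0],[11,36,0,0,0,-0.7,0],[11,36,0,0,0,-0.7,0],[11,36,0,0,0,-0.7,0],[11,36,0,0,0,-0.7,0],[11,36,0,0,0,-0.7,0],[9,30,0,0,0,-0.7,0],[5,19,0,0,0,-0.6,0]]';python3 -m crank '[[0,0,-20,0,0,0,0],[0,0,-20,0,0,0,0],[0,0,-20,0,0,0,0],[0,0,-12,0,0,0,0],[0,0,0,0,0,0,0],[0,0,0,0,0,0,0]]'
python3 - <<'E'
from h import *
a=bot.camera("side")["color"][110:250,240:380];b=bot.camera("top")["color"][140:280,200:340]
cv2.imwrite("pics/o.png",cv2.resize(np.hstack([a,b]),(800,400),interpolation=cv2.INTER_CUBIC))
E
```

```text
t: 26.57
position: [0.537, 0.2206, 0.3374]
tcp_rot: [-180.0, -0.0, 179.3]
wrist_force: [0.3, 0.7, -2.2]
gripper_width: 0.0174
grip_force: 59.9
t: 27.07
position: [0.5369, 0.2162, 0.2659]
tcp_rot: [-179.9, -0.1, 179.1]
wrist_force: [-0.4, -0.2, -1.1]
gripper_width: 0.0175
grip_force: 59.9
```

View pics/o.png

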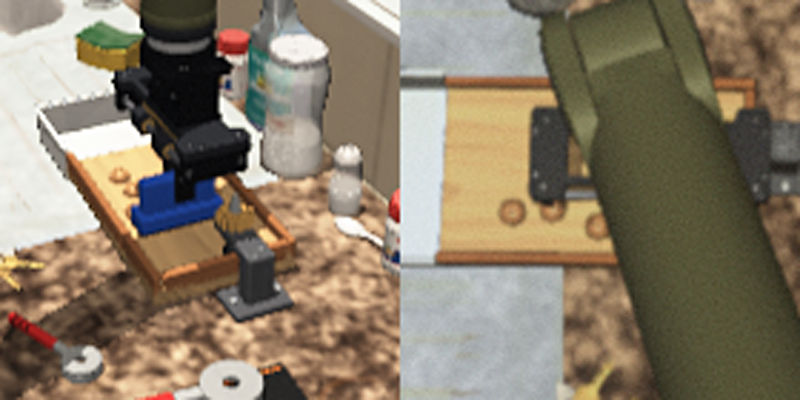

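The scraper hangs level between the lips (side half, around (178,205)), behind the shells and clear of the nut. I'll lower it and push lane 1.

```bash
python3 -m crank '[[0,0,-7,0,0,0,0],[0,0,-6,0,0,0,0],[0,0,-3,0,0,0,0],[0,0,-1,0,0,0,0],[0,0,0,0,0,0,0]]'; python3 tq.py
```

```text
t: 27.58
position: [0.5369, 0.2166, 0.249]
tcp_rot: [-180.0, -0.0, 179.1]
wrist_force: [-0.6, -0.3, -2.0]
gripper_width: 0.0175
grip_force: 59.9
Tnut 0.022 [-0.6 -0.3 -2. ]
```

```bash
python3 -m crank '[[0,5,-1,0,0,0,0],[0,12,0,0,0,0,0],[0,14,0,0,0,0,0],[0.5,14,0,0,0,0,0],[0.5,14,0,0,0,0,0],[0.5,14,0,0,0,0,0],[0,14,0,0,0,0,0],[0,14,0,0,0,0,0]]'; python3 tq.py; python3 -m crank '[[0.5,14,0,0,0,0,0],[0,14,0,0,0,0,0],[0.5,14,0,0,0,0,0],[0,14,0,0,0,0,0],[0.5,14,0,0,0,0,0],[0,14,0,0,0,0,0],[0,5,0,0,0,0,0],[0,0,0,0,0,0,0]]'; python3 tq.py
```

```text
t: 28.25
position: [0.5384, 0.3195, 0.2484]
tcp_rot: [180.0, -0.0, 179.2]
wrist_force: [-0.8, 0.0, -1.8]
gripper_width: 0.0175
grip_force: 59.9
Tnut 0.099 [-0.8  0.  -1.8]
t: 28.92
position: [0.5393, 0.409, 0.2482]
tcp_rot: [179.9, -0.0, 179.3]
wrist_force: [-0.6, -0.3, -1.8]
gripper_width: 0.0172
grip_force: 59.9
Tnut 0.122 [-0.6 -0.3 -1.8]
```

```bash
python3 -m crank '[[0,-3,15,0,0,0,0],[4,-15,25,0,0,0,0],[5,-25,0,0,0,0,0],[5,-28,0,0,0,0,0],[5,-28,0,0,0,0,0],[5,-28,0,0,0,0,0],[5,-28,0,0,0,0,0],[5,-22,0,0,0,0,0],[0,-15,-10,0,0,0,0],[0,0,-14,0,0,0,0],[0,0,-10,0,0,0,0],[0,0,-6,0,0,0,0]]'; python3 tq.py; python3 -m crank '[[0,0,0,0,0,0,0],[0,10,0,0,0,0,0],[0,14,0,0,0,0,0],[0.5,14,0,0,0,0,0],[0,14,0,0,0,0,0],[0.5,14,0,0,0,0,0],[0,14,0,0,0,0,0],[0.5,14,0,0,0,0,0],[0,14,0,0,0,0,0]]'; python3 tq.py
```

```text
t: 29.92
position: [0.5738, 0.2135, 0.2481]
tcp_rot: [-180.0, -0.1, 179.0]
wrist_force: [-0.4, 0.8, -2.3]
gripper_width: 0.0176
grip_force: 59.9
Tnut 0.019 [-0.4  0.8 -2.3]
t: 30.67
position: [0.5755, 0.3244, 0.2483]
tcp_rot: [-180.0, -0.0, 179.2]
wrist_force: [1.2, -0.3, -1.4]
gripper_width: 0.0176
grip_force: 60.0
Tnut -0.215 [ 1.2 -0.3 -1.4]
```

```bash
python3 -m crank '[[0.5,14,0,0,0,0,0],[0,14,0,0,0,0,0],[0.5,14,0,0,0,0,0],[0,14,0,0,0,0,0],[0.5,14,0,0,0,0,0],[0,14,0,0,0,0,0],[0,0,0,0,0,0,0]]'; python3 tq.py
```

```text
t: 31.25
position: [0.5758, 0.4112, 0.2483]
tcp_rot: [179.8, -0.0, 179.4]
wrist_force: [-1.1, 0.6, -2.2]
gripper_width: 0.0175
grip_force: 60.0
Tnut 0.28 [-1.1  0.6 -2.2]
```

```bash
python3 -m crank '[[0,-4,25,0,0,0,0],[0,-15,35,0,0,0,0],[-5,-25,30,0,0,0,0],[-10,-36,0,0,0,0,0],[-10,-36,0,0,0,0,0],[-10,-36,0,0,0,0,0],[-10,-36,0,0,0,0,0],[-10,-36,0,0,0,0,0],[-10,-36,0,0,0,0,0],[-10,-36,0,0,0,0,0],[-10,-36,0,0,0,0,0],[-10,-36,0,0,0,0,0]]'; python3 -m crank '[[-10,-36,0,0,0,1,0],[-10,-36,0,0,0,1,0],[-10,-36,0,0,0,1,0],[-10,-36,0,0,0,1,0],[-10,-30,0,0,0,1,0],[-10,-20,0,0,0,1,0],[-10,-10,0,0,0,1,0],[0,0,0,0,0,0,0]]'
python3 - <<'E'
from h import *
c=bot.camera("top")
a=c["color"][155:245,150:360];b=c["color"][195:305,360:480]
cv2.imwrite("pics/p.png",np.vstack([cv2.resize(a,(735,315),interpolation=cv2.INTER_CUBIC),cv2.copyMakeBorder(cv2.resize(b,(300,275)),0,0,0,435,cv2.BORDER_CONSTANT)]))
E
```

```text
t: 32.25
position: [0.4811, 0.0362, 0.3386]
tcp_rot: [180.0, 0.0, 179.1]
wrist_force: [0.8, -0.7, -1.6]
gripper_width: 0.0175
grip_force: 60.0
t: 32.92
position: [0.4097, -0.1691, 0.3385]
tcp_rot: [179.9, -0.0, -174.3]
wrist_force: [0.3, 0.2, -1.2]
gripper_width: 0.0179
grip_force: 60.0
```

View pics/p.png

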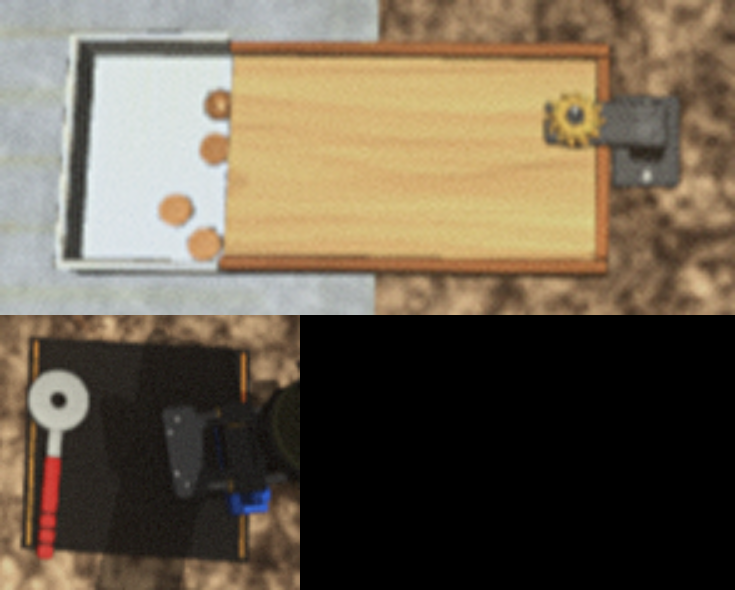

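All four shells are in the tray, at (218,104), (214,149), (176,210) and (204,244). The wrench has been nudged aside, with its head now at (58,400), so I'll check it against the mat limits while setting the scraper down.

```bash
python3 - <<'E'
from h import *
c=bot.camera("top")
P=lambda x,y:(360+x/2.5-.5,195+(y-315)/2.5-.5)
h=w(c,*P(58,400),.027);e=w(c,*P(45,556),.027)
m=np.mean([w(c,*P(*p),.003) for p in((32,339),(248,352),(245,562),(24,548))],0)
d=(h-e)/np.linalg.norm(h-e);o=h-.065*d
mx=w(c,*P(32,339),.003)-w(c,*P(24,548),.003);mx/=np.linalg.norm(mx)
r=(o-m)[:2];print(h,e,np.linalg.norm(h-e),"mat",m,"rel",r@mx[:2],r@[-mx[1],mx[0]],np.degrees(np.arctan2(mx[1],mx[0])))
E
python3 -m crank '[[8,6,-20,0,0,0,0],[2,0,-25,0,0,0,0],[0,0,-25,0,0,0,0],[0,0,-25,0,0,0,0],[0,0,-15,0,0,0,0],[0,0,-7,0,0,0,0],[0,0,0,0,0,0,0]]'
```

```text
[ 0.48050442 -0.01671664  0.027     ] [0.32441753 0.00184852 0.027     ] 0.15718710205222097 mat [ 0.43285071 -0.09941715  0.003     ] rel -0.023141700425441804 0.08898249421611826 -3.991688537057675
t: 33.6
position: [0.422, -0.1583, 0.2202]
tcp_rot: [-180.0, -0.2, -173.8]
wrist_force: [0.1, 0.4, -2.6]
gripper_width: 0.0177
grip_force: 60.0
```

```bash
python3 -m crank '[[0,0,-1.5,0,0,0,0],[0,0,0,0,0,0,0],[0,0,0,0,0,0,50],[0,0,0,0,0,0,50],[0,0,0,0,0,0,50],[0,0,0,0,0,0,50],[0,0,0,0,0,0,50],[0,0,0,0,0,0,50],[0,0,0,0,0,0,50]]'; python3 -m crank '[[0,0,10,0,0,0,50],[0,0,20,0,0,0,50],[0,0,30,0,0,0,50],[0,0,30,0,0,0,50],[0,0,30,0,0,0,50],[0,-20,10,0,0,0,50],[-5,-30,0,0,0,0,50],[-5,-30,0,0,0,0,50],[0,-30,0,0,0,0,50],[0,-30,0,0,0,0,50],[0,-30,0,0,0,0,50],[0,0,0,0,0,0,50]]'
python3 - <<'E'
from h import *
c=bot.camera("top");im=c["color"].astype(int)
b,g,r=im[...,0],im[...,1],im[...,2]
def cen(m,z):
    n,l,s,ce=cv2.connectedComponentsWithStats(m.astype(np.uint8));
    for i in range(1,n):
        if s[i,4]>15: print(s[i].tolist(),ce[i].round(1),w(c,*ce[i],z).round(4))
roi=np.zeros(b.shape,bool);roi[195:310,360:480]=1
print("blue");cen((b>110)&(r<90)&roi,.04);print("red");cen((r>130)&(g<80)&(b<80)&roi,.027);print("grey");cen((abs(r-b)<25)&(r>120)&roi,.027)
E
```

```text
t: 34.35
position: [0.4221, -0.1594, 0.2201]
tcp_rot: [180.0, 0.0, -173.9]
wrist_force: [-1.3, -0.6, -1.0]
gripper_width: 0.0485
grip_force: 0.0
t: 35.35
position: [0.4106, -0.3346, 0.351]
tcp_rot: [-179.6, -0.1, -174.3]
wrist_force: [-1.0, 0.4, -0.0]
gripper_width: 0.0501
grip_force: 0.0
blue
[431, 233, 7, 28, 101] [433.9 245.9] [ 0.4336 -0.1413  0.04  ]
[438, 232, 9, 28, 167] [442.2 244.8] [ 0.4361 -0.1624  0.04  ]
red
[375, 252, 9, 41, 221] [379.2 271.1] [ 0.373  -0.0041  0.027 ]
grey
[371, 217, 24, 34, 466] [382.7 230.6] [ 0.4751 -0.0165  0.027 ]
```

```bash
python3 -m crank '[[0,0,0,0,0,0,50],[0,0,0,0,0,0,50],[0,0,0,0,0,0,50]]' >/dev/null; python3 -c "
from workcell import bot
print(bot.job_done())"
```

```text
the job is handed in; nothing more can be done
None
```

I handed the job in at about 36 s without a returned verdict: the clamp pad is down (torque rose to 1.6 N m), all four shells are in the tray, and both tools are on the mat, though the wrench was nudged aside during the run and sits about 16 mm inside the sideways limit.

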